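# Push the loaded battery-pack carrier to the next station

### The arm

A 7-joint arm with a two-finger parallel gripper is mounted at the origin on the work surface. World frame = base frame: x ahead of the robot, y to its left, z up, the work surface at z = 0. Lengths are in m, angles in rad, forces in N, time in s.
With the tool pointing down it reaches from about 0.4 to 0.85 m from the base axis. Payload 4.5 kg.
Tool frame: the origin (TCP) lies midway between the tips of the shut fingers; the grasp point (between the pads) lies 19 mm behind it (r.hold_point_z is the z of the grasp point in the tool frame, in m); z points along the fingers, x is the direction in which the jaws open and shut, and the axes are right-handed (so a half turn about z gives the same grasp; the last joint's range is limited). The gripper opens to 85 mm and grips with 20 to 120 N. Pads are 22 mm wide; open, the fingers measure 114 mm over their backs; the gripper's body (76 mm by 85 mm) begins 54 mm behind the grasp point. The pads swing forward as they close: fully open they stand 13 mm farther back than shut.
Start: joints at [-1.199, 0.689, -0.195, 1.565, 0.157, 0.902, -0.215], TCP at [0.207, 0.59, 0.231] pointing down, gripper open.
Joint ranges: [-3.01, 3.01], [-0.46, 2.08], [-1.47, 1.51], [0.13, 2.56], [-1, 4.14], [0.04, 2.09], [-2.66, 2.66]. Speed limits (rad/s): [2.57, 2.57, 3.14, 3.14, 3.14, 3.14, 3.14].

### API

Orientations are given as a unit quaternion [w, x, y, z].
In Python, from workcell import r gives the robot as it stands. The module is installed in compiled form; this text tells all that it offers. Calls block until the motion is done:
- r.move_pose(position, orientation): joint-space move of the TCP to a pose.
- r.movel(position, rate=0.15, frame=None, guard=None): straight line of the TCP; frame=None keeps the orientation; rate is the mean speed in m/s. With guard (N) it stops when the force on the tool has changed by that much, and returns True; else False.
- r.movej(angles): joint-space move.
- r.gripper_to(opening, effort=None): finger opening in m; effort is the grip in N (None keeps the last); returns when the fingers have stopped.
- r.pause(seconds).
- r.ik(position, orientation): joint angles nearest the present ones, or None.
- r.camera(name): name is "side" or "top"; returns (picture, depth): 480x640x3 uint8, blue, green, red; 480x640 float32, m along the optical axis (not along the pixel's ray), 0 where there is no reading.
- r.camera_model(name): a dict with "vertical_fov" (degrees; the focal length in pixels is half the picture's height over the tangent of half this angle, whatever the lens; pixels are square), "cx", "cy" (the principal point, pixels), "rvec" (rotation vector, rad) and "tvec" (3), from world to camera coordinates, as OpenCV has them. Camera axes: x right, y down, z forward; pixel columns grow to the right and rows downward; lengths in m; the calibration is good to about 2 mm. A picture is of the moment at which its call begins. camera_model takes no time and is no camera call.
A pose or a line that the arm cannot do raises r.MotionError and nothing moves.
- r.job_done(): hands the job in, once; it reports no verdict.
Readings, each from a call of its own:
- r.get_t(): time.
- r.get_qpos(): joint angles.
- r.get_joint_velocities(): joint speeds.
- r.get_effort(): joint torques, N m.
- r.get_tcp_pos(): TCP position.
- r.get_tool_rot(): TCP orientation.
- r.get_contact_force(): force on the tool from outside, world axes, zero at the start.
- r.get_moment(): the same for the moment, N m.
- r.get_grip_width(): finger opening in m.
Only numpy, scipy, OpenCV 4.12 (cv2) and the standard library are available. Lean on these libraries where they do the work, as an engineer would, in place of code of your own. Each camera call takes 0.05 s, during which the arm holds its last target.

### The job

On the two-lane slide, one carrier holds a white shell filled with orange battery cells and the other an empty white shell. Push the carrier with the orange cells along its rail to the next station, the one with the green marker posts, so that it clicks into the detent there. Leave the empty carrier where it is.

Things in the scene. Friction and masses are not known exactly. Their poses are not given: they have to be found in the camera images.
- full_grip (a point): Centre of the yellow push block on the trailing end of the carrier with orange cells. It is 30 mm wide across the rail, 12 thick along it, 40 tall, top 82 mm above the table; rear face (-y) flush with the carrier's end. Axes: y along the rail, the way to push (to the robot's left, turned up to 12 degrees), z up. The dark carrier is 96 mm wide, 130 long, deck 42 mm above the table, cells up to 63.
- full_station (a point): Where full_grip lies when the loaded carrier is seated in the next station; fixed to the lane, same height and axes. The yellow lines at the carrier's middle, 59 mm ahead (+y) of the block's centre, are then level with the two green posts (12 mm wide, tops 46 mm above the table) beside the lane. The blue posts, 100 mm further, mark a later station, not wanted.
- full_carrier (a joint): Travel of the loaded carrier in m, growing along +y of full_grip. Starts at 0 to 0.05; green station 0.130, blue 0.230, end stop 0.240. Friction about 1 N. Some 12 mm before the station a spring ball must be pushed over a ridge (about 7 N); from 7 mm off it draws the carrier in, to rest within 2 mm. A like ridge 12 mm past the station holds it.
- empty_grip (a point): Centre of the yellow push block on the other carrier, whose white shell is empty; same sizes and axes. It stands in the lane beside it (lane centres 166 mm apart, nearer or farther). Not to be moved.

How it is judged:
At the end, for the whole second after the job is handed in: The loaded carrier stands at rest in the green station, within 10 mm of it along the rail (joint 0.120 to 0.140), and the empty carrier is within 10 mm of where it was (value of joint full_carrier between 0.12 and 0.14 m and velocity of joint full_carrier between -0.01 and 0.01 m/s and distance of empty_grip from where it was at the start of the episode below 0.01 m); the robot touches nothing.
It fails at once if the empty carrier is moved by more than 20 mm (distance of empty_grip from where it was at the start of the episode above 0.02 m).
It also fails if it takes over 32 s, if anything falls off the work surface, if the arm or the gripper's body presses on something with over 40 N, if the wrist force passes 120 N, or if a joint passes its speed limit or range.

## Working session

There is one attempt and no reset: what is moved stays moved. The work goes in short steps, each a Python script; the robot and the scene stay as the last script left them, time stands still between calls to the robot, and variables do not carry over. Pictures are saved under pics/ and viewed, and the job is handed in when it is done.

```bash
mkdir -p pics
cat > h.py <<'E'
import numpy as np, cv2
from workcell import r
def cam(n):
    m=r.camera_model(n); f=240/np.tan(np.radians(m["vertical_fov"])/2)
    R=cv2.Rodrigues(np.array(m["rvec"],float))[0]; t=np.array(m["tvec"],float).ravel()
    return f,m["cx"],m["cy"],R,t,m
def plane(n,uv,z):
    f,cx,cy,R,t,m=cam(n); uv=np.atleast_2d(uv).astype(float)
    d=np.c_[(uv[:,0]-cx)/f,(uv[:,1]-cy)/f,np.ones(len(uv))]@R; o=-R.T@t
    return o+d*((z-o[2])/d[:,2])[:,None]
def cloud(n,dep):
    f,cx,cy,R,t,m=cam(n); v,u=np.mgrid[:480,:640]
    p=np.stack([(u-cx)/f*dep,(v-cy)/f*dep,dep],-1)
    return (p-t)@R
E
python3 - <<'E'
from h import *
for n in("top","side"):
    p,d=r.camera(n); cv2.imwrite(f"pics/{n}0.png",p); np.save(f"{n}0.npy",d); print(n,r.camera_model(n),(-cam(n)[3].T@cam(n)[4]))
print(r.get_t(),r.get_tool_rot(),r.get_tcp_pos(),r.hold_point_z)
E
```

```text
top {'vertical_fov': 55.887348690446665, 'cx': 318.5475631137043, 'cy': 243.5433813575919, 'rvec': array([ 2.11094874, -2.13542878,  0.19961039]), 'tvec': array([-0.09495762,  0.5632463 ,  0.61543771])} [ 0.43764896 -0.10063601  0.70948058]
side {'vertical_fov': 53.54953577870709, 'cx': 317.64781208864247, 'cy': 236.28660915346657, 'rvec': array([ 2.09015626, -0.19499576,  0.12486037]), 'tvec': array([-0.57595179,  0.06712388,  0.6825828 ])} [ 0.45605735 -0.65524747  0.40596527]
0.1 [ 5.33457996e-04  8.15872194e-01  5.78231661e-01 -6.52156220e-04] [0.20695857 0.58910826 0.23056561] -0.0187
```

View pics/top0.png

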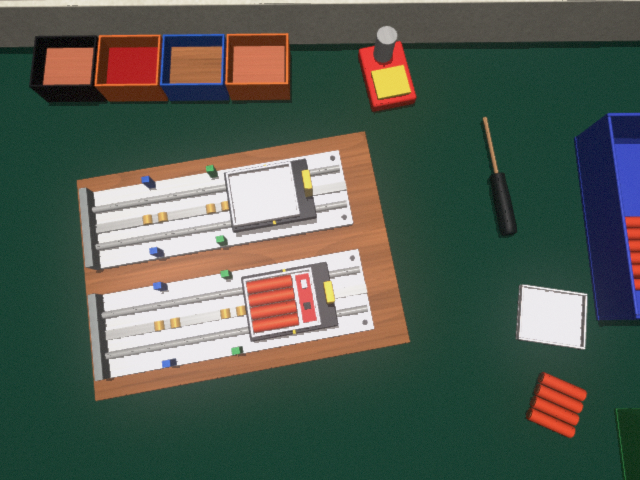

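View pics/side0.png

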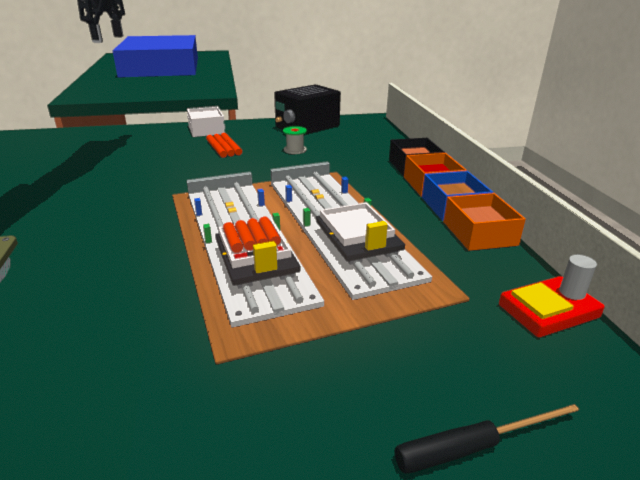

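The top view shows the loaded carrier in the lower (nearer) lane, with its yellow block at about (329,292), and green posts at (225,274) and (236,351). The empty carrier's block is at (307,183). Next I'll measure these.

```bash
cat > meas.py <<'E'
from h import *
def blobs(img,lo,hi,amin=8):
    m=cv2.inRange(cv2.cvtColor(img,cv2.COLOR_BGR2HSV),lo,hi)
    n,l,s,c=cv2.connectedComponentsWithStats(m)
    return [(c[i],s[i],l==i) for i in range(1,n) if s[i][4]>=amin]
YEL=((24,150,90),(34,255,255)); GRN=((50,120,40),(75,255,255)); ORANGE=((14,100,90),(23,255,255))
E
python3 - <<'E'
from meas import *
for n in("top","side"):
    p=cv2.imread(f"pics/{n}0.png"); d=np.load(f"{n}0.npy"); P=cloud(n,d)
    for nm,c in(("yel",YEL),("grn",GRN)):
        for ce,s,m in blobs(p,*c,4):
            q=P[m]; 
            if s[4]>3000: continue
            print(n,nm,ce.round(1),s,"med",np.median(q,0).round(4),"z95",np.percentile(q[:,2],[5,95]).round(3))
            zt=.082 if nm=="yel" else .046
            t=m&(abs(P[...,2]-zt)<.006)
            if t.sum()>3: 
                uv=np.argwhere(t)[:,::-1].mean(0); print("    topface n",t.sum(),uv.round(1),plane(n,uv,zt).round(4),"depth",P[t].mean(0).round(4))
            if nm=="yel" and s[4]>50: print("   rect",[list(x) for x in cv2.boxPoints(cv2.minAreaRect(np.argwhere(m)[:,::-1].astype(np.float32))).round(1)])
p=cv2.imread("pics/top0.png");cv2.imwrite("pics/crop0.png",cv2.resize(p[230:380,200:400],None,fx=4,fy=4,interpolation=cv2.INTER_CUBIC))
E
```

```text
top yel [390.5  81.6] [372  66  38  33 888] med [ 0.8369 -0.2229  0.0272] z95 [0.025 0.029]
   rect [[np.float32(371.5), np.float32(71.3)], [np.float32(404.2), np.float32(64.8)], [np.float32(409.6), np.float32(91.9)], [np.float32(376.9), np.float32(98.4)]]
top yel [293.5 331.5] [293 331   2   2   4] med [ 0.435  -0.0638  0.0434] z95 [0.042 0.044]
top grn [433.5  49.2] [432  49   4   2   4] med [ 0.9142 -0.3052 -0.0015] z95 [-0.002  0.   ]
top grn [417.6  51.4] [416  51   4   2   5] med [ 0.9109 -0.2785 -0.0016] z95 [-0.003  0.   ]
top grn [410.6  53.2] [410  52   2   3   5] med [ 9.068e-01 -2.656e-01 -8.000e-04] z95 [-0.002  0.   ]
top grn [414.8  58.2] [414  57   3   4   6] med [ 8.966e-01 -2.717e-01 -2.000e-04] z95 [-0.002  0.002]
top grn [426.5  58.2] [426  57   2   3   4] med [ 0.8969 -0.2923 -0.0013] z95 [-0.002 -0.001]
top grn [434.8  59.5] [434  58   3   4   4] med [ 8.941e-01 -3.062e-01 -7.000e-04] z95 [-0.002  0.001]
top grn [347.5  62.5] [347  61   2   4   4] med [ 8.901e-01 -1.553e-01 -8.000e-04] z95 [-0.002 -0.   ]
top grn [354.2  62. ] [353  61   3   3   4] med [ 8.912e-
[... 10701 characters left out ...]
[304 208   6  18  91] med [0.5758 0.0403 0.0359] z95 [0.021 0.046]
    topface n 32 [306.5 210.8] [[0.5749 0.0389 0.046 ]] depth [0.5754 0.0421 0.0444]
side grn [276.6 218.6] [273 213   7  15  65] med [0.5245 0.0319 0.0409] z95 [0.027 0.046]
    topface n 34 [275.7 215.6] [[0.5227 0.0306 0.046 ]] depth [0.523  0.0339 0.0443]
side grn [207.1 232.6] [204 224   7  19  94] med [0.4124 0.013  0.0351] z95 [0.021 0.046]
    topface n 32 [206.4 226.7] [[0.4124 0.0124 0.046 ]] depth [0.4122 0.0152 0.0445]
side grn [504.5 311.8] [503 311   4   3   4] med [ 8.017e-01 -2.109e-01 -1.000e-04] z95 [-0.001  0.   ]
side grn [519.  324.5] [518 324   3   2   4] med [ 0.8059 -0.239  -0.    ] z95 [-0.     0.001]
```

View pics/crop0.png

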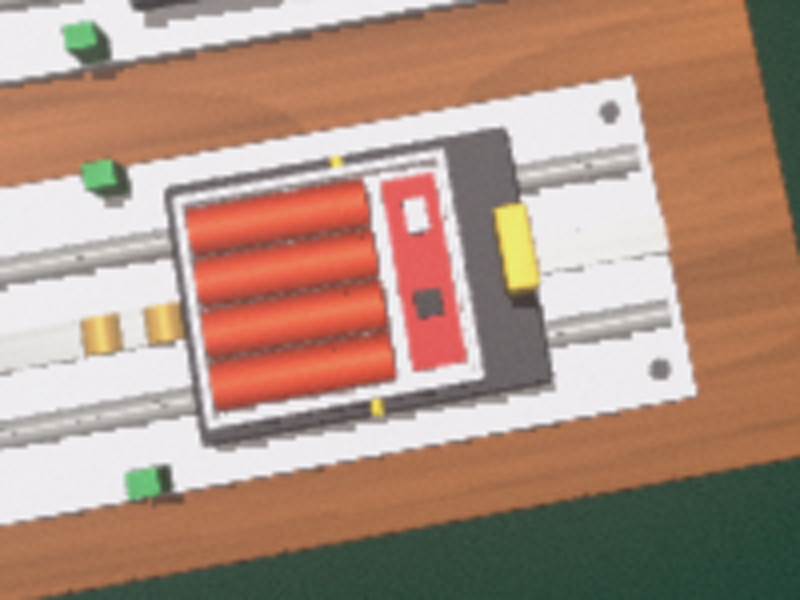

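The crop shows the yellow lines near full-image (284,270) and (294,332), and the posts at (225,274) and (236,350). My yellow mask missed the top-view blocks, so I'll refine it within regions of interest.

Run:
```python
from meas import *
p=cv2.imread("pics/top0.png"); P=cloud("top",np.load("top0.npy"))
h=cv2.cvtColor(p,cv2.COLOR_BGR2HSV)
print(h[292,328],h[274,225],h[270,284],h[332,294])
def roi(u0,u1,v0,v1,lo,hi,z):
    m=cv2.inRange(h,lo,hi)>0; k=np.zeros_like(m); k[v0:v1,u0:u1]=1; m&=k
    t=m&(abs(P[...,2]-z)<.005); uv=np.argwhere(t)[:,::-1]; c=uv.mean(0)
    q=plane("top",c,z)[0]; print(m.sum(),t.sum(),c.round(1),q.round(4),"depth",P[t].mean(0).round(4))
    if t.sum()>60: print("  size",np.array(cv2.minAreaRect(plane("top",uv,z)[:,:2].astype(np.float32)*1000)[1]).round(1))
    return q
Y=((20,120,60),(38,255,255)); G=((50,100,40),(85,255,255))
b=roi(318,340,276,308,*Y,.082); e=roi(296,318,165,200,*Y,.082)
g=[roi(219,233,267,281,*G,.046),roi(230,244,344,358,*G,.046)]
l=[roi(278,290,264,276,*Y,.042),roi(288,300,326,338,*Y,.042)]
roi(215,227,233,247,*G,.046)
ga=np.mean(g,0)[:2];la=np.mean(l,0)[:2]
x=(g[0]-g[1])[:2];print("post sep",np.linalg.norm(x)); x/=np.linalg.norm(x)
y=np.array([-x[1],x[0]]);print("ydir",y,np.degrees(np.arctan2(-y[0],y[1])))
print("travel needed by lines",(ga-la)@y,"by block",(ga-b[:2])@y-.059,"lateral",(la-ga)@x,(b[:2]-ga)@x,"line-block",(la-b[:2])@y)
print("block sep",(e-b)[:2]@x,(e-b)[:2]@y,"station",ga-.059*y)
```

```text
[ 29 133 238] [ 65 105 199] [ 26 145 235] [ 25 158 232]
173 171 [328.7 291.6] [ 0.4888 -0.1146  0.082 ] depth [ 0.4888 -0.1146  0.0814]
  size [29.5 11.3]
144 143 [306.3 179.1] [ 0.652  -0.0847  0.082 ] depth [ 0.6522 -0.0847  0.0814]
  size [28.9 11. ]
34 34 [224.6 273.4] [0.5202 0.0376 0.046 ] depth [0.5202 0.0377 0.0454]
42 41 [235.7 350.5] [0.4093 0.0187 0.046 ] depth [0.4093 0.0187 0.046 ]
3 3 [283.7 269.7] [ 0.5253 -0.0492  0.042 ] depth [ 0.5252 -0.0493  0.0429]
11 11 [293.9 331.4] [ 0.4351 -0.0643  0.042 ] depth [ 0.4351 -0.0643  0.0429]
33 33 [219.8 238.8] [0.5723 0.0461 0.046 ] depth [0.5724 0.0462 0.0455]
post sep 0.11248201559215891
ydir [-0.16805358  0.98577786] 9.674669386617225
travel needed by lines 0.08627214809660416 by block 0.08576262342719207 lateral 0.0010060393242033764 -0.00026945833465182414 line-block 0.0584904753305879
block sep 0.16590701403620878 0.002066199675113443 station [ 0.4746372  -0.03003164]
```

The checks agree. The block is at (0.4888, -0.1146), measuring 29.5 x 11.3 mm. The travel needed is 0.0863 by the lines and 0.0858 by the block. The lanes are 166 mm apart and the rail is turned 9.7°. I'll grip the block across its width so that I control the position over the ridge.

```bash
cat > go.py <<'E'
from meas import *
from scipy.spatial.transform import Rotation as Ro
y=np.array([-0.16805,0.98578,0]);x=np.array([y[1],-y[0],0]);z=np.array([0,0,-1.])
B=np.array([0.4888,-0.1146,0])
def quat(s):
    X=s*x; q=Ro.from_matrix(np.c_[X,np.cross(z,X),z]).as_quat(); return q[[3,0,1,2]]
E
python3 - <<'E'
from go import *
T=B-.002*y
q0=np.array(r.get_qpos()); best=[]
for s in(1,-1):
    a=r.ik(T+[0,0,.2],quat(s)); b=r.ik(T+[0,0,.048],quat(s)); print(s,a,b)
    if a is not None and b is not None: best.append((np.abs(np.array(a)-q0).max(),s))
s=min(best)[1]; print("s",s)
r.gripper_to(.06,40)
r.move_pose(T+[0,0,.2],quat(s))
print(r.get_t(),r.get_tcp_pos(),r.get_grip_width(),r.get_contact_force())
print(r.movel(T+[0,0,.10],rate=.12))
for n in("top","side"):
    p,d=r.camera(n); cv2.imwrite(f"pics/{n}1.png",p)
print(r.get_t(),r.get_tcp_pos())
E
```

```text
1 [ 0.18105554  0.57683984 -0.06106725  1.96735442  0.05906226  0.59906341
  0.24990628] [ 0.21632936  0.85152529 -0.12181677  2.06159983  0.37963877  0.24924924
 -0.06425941]
-1 [-0.42828878  0.84808077  1.08596678  1.99627581 -0.96650207  0.9380134
 -1.79451641] [ 0.58802077  0.96382319 -0.76413326  2.0421367   1.17284634  0.66428412
  2.31782469]
s 1
3.1583 [ 0.48961571 -0.11548127  0.20002135] 0.06036730655626509 [-0.24920644  0.49088783  1.28844583]
False
4.2417 [ 0.48968419 -0.11668742  0.10073994]
```

```bash
python3 -c "
import cv2,numpy as np
a=cv2.imread('pics/top1.png')[150:400,180:440];b=cv2.imread('pics/side1.png')[120:370,130:390]
cv2.imwrite('pics/c1.png',cv2.resize(np.hstack([a,b]),(800,385)))"
```

```text
(no output)
```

View pics/c1.png

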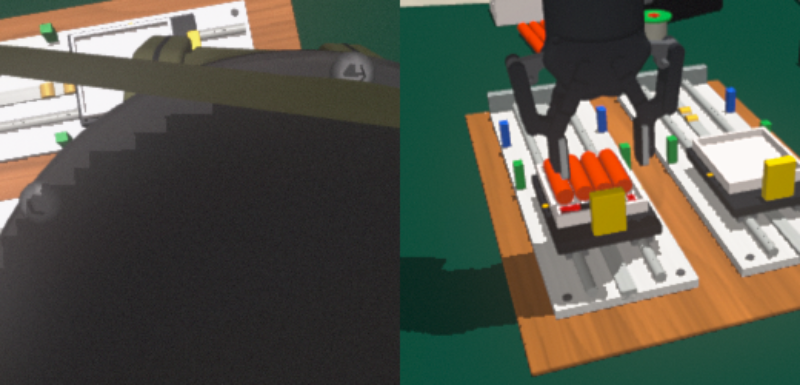

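The top view is hidden by the arm. The side view shows the fingertips above and behind the block, at about (565,172) and (642,160) in the crop. I'll check them against the projection.

```bash
python3 - <<'E'
from go import *
f,cx,cy,R,t,m=cam("side")
k=np.array([[f,0,cx],[0,f,cy],[0,0,1]])
tcp=np.array([.4897,-.1167,.1007])
for w in(-.03,.03):
  for dz in (0,.01,.02):
    p=tcp+w*x+[0,0,dz]; c=R@p+t; u=k@c/c[2]; print(w,dz,u[:2].round(0),"crop",((u[0]-130)*400/260+400).round(),((u[1]-120)*385/250).round())
E
python3 -c "
import cv2
b=cv2.imread('pics/side1.png')[180:300,190:340];cv2.imwrite('pics/c2.png',cv2.resize(b,(750,600),interpolation=cv2.INTER_CUBIC))"
```

```text
-0.03 0 [239. 236.] crop 568.0 179.0
-0.03 0.01 [238. 229.] crop 567.0 168.0
-0.03 0.02 [238. 222.] crop 566.0 158.0
0.03 0 [284. 228.] crop 637.0 167.0
0.03 0.01 [284. 222.] crop 637.0 157.0
0.03 0.02 [284. 215.] crop 637.0 146.0
```

View pics/c2.png

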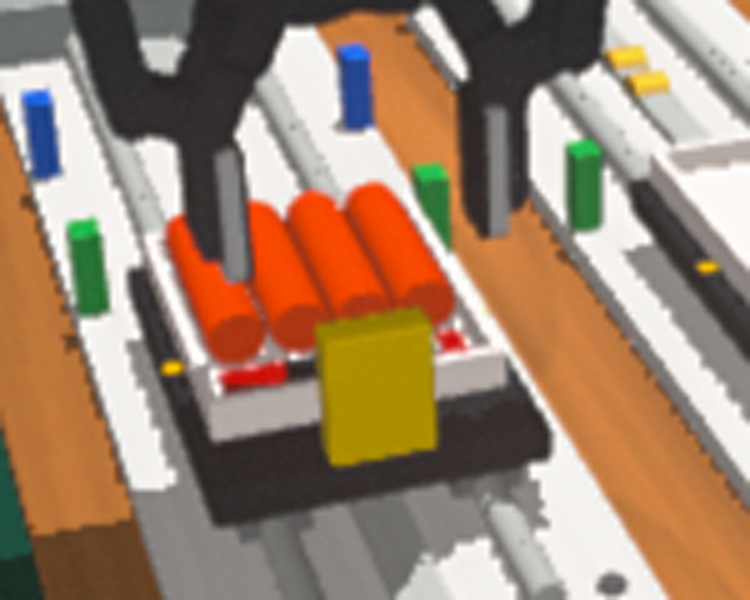

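The tips match the projection, given the open-finger setback. I'll descend with a guard, then grip.

Run:
```python
from go import *
T=B-.004*y
r.movel(T+[0,0,.095],rate=.05)
print(r.movel(T+[0,0,.048],rate=.06,guard=6),r.get_tcp_pos(),r.get_contact_force())
p,d=r.camera("side"); cv2.imwrite("pics/side2.png",p)
r.gripper_to(.02,40); print(r.get_t(),r.get_grip_width(),r.get_tcp_pos(),r.get_contact_force(),r.get_moment())
p,d=r.camera("side"); cv2.imwrite("pics/side3.png",p)
cv2.imwrite('pics/c3.png',cv2.resize(p[180:300,190:340],(750,600),interpolation=cv2.INTER_CUBIC))
```

```text
False [ 0.4896407  -0.11860252  0.04818001] [-0.19223266 -0.2988358  -0.7754099 ]
5.8583 0.029167997295887812 [ 0.49245424 -0.11832441  0.04886967] [4.47420007 1.34331778 4.3993125 ] [ 0.23613441 -0.7627137   0.01473216]
```

View pics/c3.png

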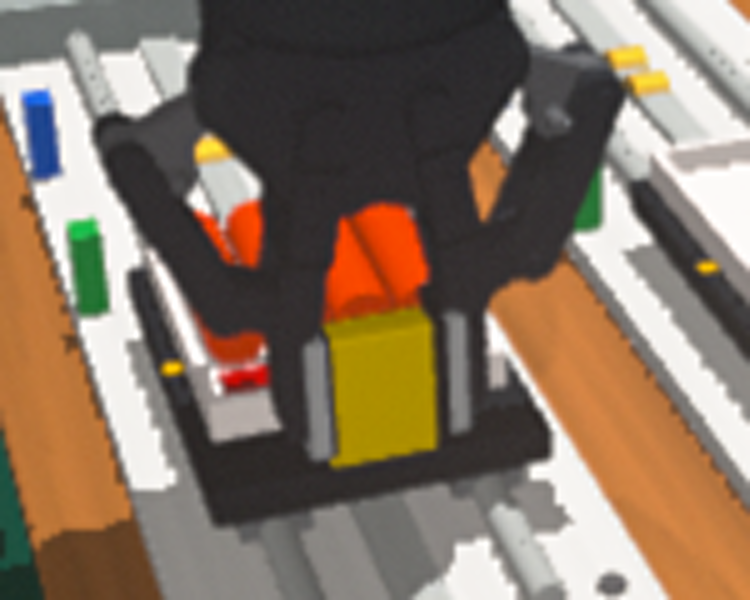

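The block is gripped at 29.2 mm. The arm shifted about 2.7 mm sideways onto it, so I'll run the push from the present TCP.

Run:
```python
from go import *
P0=np.array(r.get_tcp_pos()); P0[2]=.048; np.save("P0.npy",P0)
r.movel(P0,rate=.02)
for s in(.03,.06,.07,.075,.08,.0865):
    r.movel(P0+s*y,rate=.05)
    q=np.array(r.get_tcp_pos())-P0; F=np.array(r.get_contact_force())
    print(s,(q@y).round(4),(q@x).round(4),"F",F.round(1),"Fy",(F@y).round(2),"Fx",(F@x).round(2),round(r.get_grip_width(),4))
p,d=r.camera("side"); cv2.imwrite("pics/side4.png",p)
cv2.imwrite('pics/c4.png',cv2.resize(p[130:290,180:380],(750,600),interpolation=cv2.INTER_CUBIC))
print(r.get_t())
```

```text
0.03 0.0301 -0.0 F [-0.   1.3 10.2] Fy 1.26 Fx 0.18 0.0293
0.06 0.0601 -0.0 F [-1.   1.4 10.3] Fy 1.54 Fx -0.72 0.0294
0.07 0.0695 -0.0 F [-0.3 -1.2  9.1] Fy -1.11 Fx -0.5 0.0291
0.075 0.0749 0.0 F [-0.7  0.1 10.7] Fy 0.26 Fx -0.71 0.0295
0.08 0.0808 -0.0 F [-0.4  2.9 10.4] Fy 2.97 Fx 0.13 0.0295
0.0865 0.087 0.0 F [-0.3  1.6 11.1] Fy 1.64 Fx 0.02 0.0295
8.8917
```

View pics/c4.png

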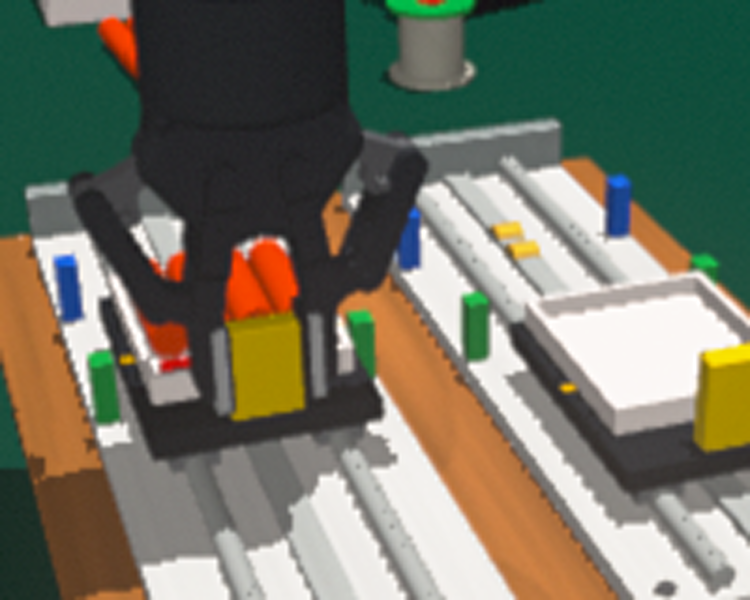

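The carrier moved with the gripper, and its yellow line at about (125,359) in the crop is level with the green post. I'll release, retreat and verify.

Run:
```python
from go import *
r.gripper_to(.06)
T=np.array(r.get_tcp_pos()); T[2]=.20
print(r.movel(T,rate=.12))
r.movel(T+np.array([-.03,0.25,.03]),rate=.25)
p,d=r.camera("top"); cv2.imwrite("pics/top5.png",p); np.save("top5.npy",d)
p,d=r.camera("side"); cv2.imwrite("pics/side5.png",p)
print(r.get_t(),r.get_contact_force())
```

```text
False
11.975 [-0.00816372 -0.9255164   0.69605315]
```

View pics/top5.png

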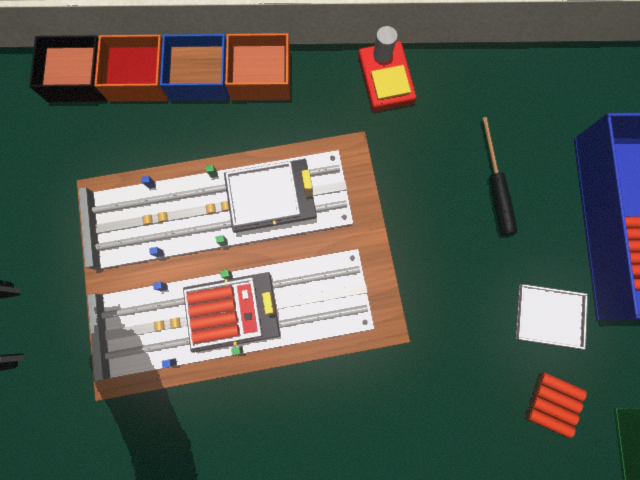

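View pics/side5.png

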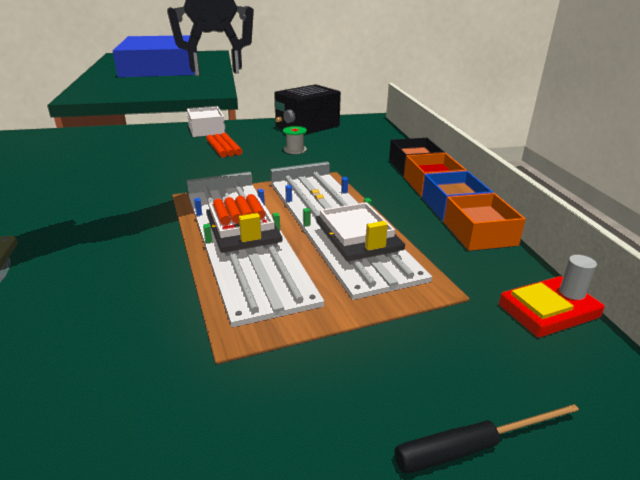

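The arm is clear. The loaded carrier's block is at about (267,303), and the empty carrier's block is unchanged at (307,180). Now to measure both.

Run:
```python
from go import *
p=cv2.imread("pics/top5.png"); P=cloud("top",np.load("top5.npy")); h=cv2.cvtColor(p,cv2.COLOR_BGR2HSV)
m=(cv2.inRange(h,(20,110,60),(38,255,255))>0)&(abs(P[...,2]-.082)<.005)
for u0,u1,v0,v1 in((255,280,285,320),(296,318,165,200)):
    k=np.zeros_like(m);k[v0:v1,u0:u1]=1; uv=np.argwhere(m&k)[:,::-1]; q=plane("top",uv.mean(0),.082)[0]; print(len(uv),q.round(4),"off station y",((q[:2]-[.47464,-.03003])@y[:2]).round(4),"moved",((q-B)[:2]@y[:2]).round(4))
l=(cv2.inRange(h,(20,110,60),(38,255,255))>0)&(abs(P[...,2]-.043)<.005)
g=np.array([.46475,.02815])
n,lab,s,c=cv2.connectedComponentsWithStats(l.astype(np.uint8))
for i in range(1,n):
    q=plane("top",c[i],.042)[0]
    if 180<c[i][0]<300 and c[i][1]>250: print("line",s[i][4],c[i].round(1),((q[:2]-g)@y[:2]).round(4))
```

```text
188 [ 0.4747 -0.0299  0.082 ] off station y 0.0001 moved 0.0859
155 [ 0.6514 -0.0848  0.082 ] off station y -0.0837 moved 0.0021
line 8 [225.9 279.9] 0.0002
line 10 [234.5 342.8] 0.0009
```

The carrier is within 1 mm of the station, and the empty one has not moved (0.6 mm, which is measurement noise).

Run:
```python
from workcell import r
print(r.job_done(), r.get_t())
```

```text
the job is handed in; nothing more can be done
the job is handed in; nothing more can be done
```

The loaded carrier is seated in the green station and the job is handed in; the interface gave no verdict. I gripped its yellow push block across the width, slid it 86.5 mm along the rail (turned about 9.7°) over the ridge, released it and moved the arm clear.

**Loaded carrier:** after release the block's centre measured 0.1 mm from the station point. Its two yellow lines were 0.2 and 0.9 mm from level with the green posts. The ridge showed only as small force changes between my readings (−1.1 to +3.0 N), so I judge the click from the position after release.

**Empty carrier:** its measured position changed by 0.6 mm, which is within measurement noise.

**Disagreement:** on gripping, the arm was drawn about 3 mm sideways, so the top camera's sideways position for the block was off by that much. I ran the push from the corrected position, and sideways force during it stayed below 1 N.

**Time and contact:** the last reading before hand-in was at about 12 s of the 32 s allowed. The arm was then well clear of the slide.

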